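Shut the stopcock under the sliding cover

ROBOT

A 6-joint arm with a two-finger parallel gripper is mounted at the origin on a cart in front of the work surface, level with it; the furniture and walls round the work are solid. World frame = base frame: x ahead of the robot, y to its left, z up, the work surface at z = 0. Lengths are in m, angles in rad, forces in N, time in s.
With the tool pointing down it reaches from about 0.35 to 0.975 m from the base axis. Payload 4.9 kg.
Tool frame: the origin (TCP) lies at the very end of the fingers, on their centre line; the grasp point (between the pads) lies 19 mm behind it (ctrl.grasp_offset is the distance from the TCP to the grasp point, in m); z points along the fingers, y is the line along which they close (so a half turn about z gives the same grasp; the last joint's range is limited). The gripper opens to 85 mm and grips with 20 to 120 N. Pads are 22 mm wide; open, the fingers measure 114 mm over their backs; the gripper's body (76 mm by 85 mm) begins 54 mm behind the grasp point. The pads swing forward as they close: fully open they stand 13 mm farther back than shut.
Start: joints at [-1.225, 0.053, 1.613, -0, 1.476, -0.119], TCP at [0.28, -0.559, 0.231] pointing down, gripper open.
Joint ranges: [-3.01, 3.01], [-1.01, 2.22], [0.06, 2.58], [-1.02, 4.17], [0.09, 2.62], [-3.14, 3.14]. Speed limits (rad/s): [2.57, 2.57, 3.14, 3.14, 3.14, 3.14].

INTERFACE

Orientations are given as a rotation vector (axis times angle).
In Python, from station import ctrl, optics gives the robot as it stands.
- The arm moves only by the shell command python3 -m handwheel 'ROWS' [OPENING] [FORCE]. ROWS is JSON, a list of rows, each an object of numbers: "tx", "ty", "tz": the shift along the tool's x, y, z in mm; "roll": the turn about the tool's z in rad. A call has 1 to 12 rows; each row shifts and turns the commanded pose from where the row before left it, along the tool's axes as they then stand; what a row does not reach is not made up. A row lasts 1/12 s, in which the tool goes at most 41.7 mm and 7.16 degrees, less where a joint would pass 70% of its speed; a pose out of reach is approached as far as the arm can. A call with a gripper value outside its range is refused whole. OPENING is the finger opening in mm, from 0 to 85.4, set as the call begins (- or left out, the last holds). The fingers move at their own pace and stop on an object; FORCE is the grip in N (left out, the last holds). Time passes only in rows, so rows that do not move let the fingers close. It gives the time, the measured TCP pose, the force, the opening and the grip force at its end, in the units of the state.
- ctrl.get_obs(): the state, without advancing time (a new reading comes with each control period).
- optics.get_image(name): name is "scene" or "top" or "wrist"; returns (picture, depth): 400x640x3 uint8, red, green, blue; 400x640 float32, m along the optical axis (not along the pixel's ray), 0 where there is no reading.
- optics.camera_params(name): a dict with "mtx" (3x3 intrinsics, pixels), "extrinsics" (4x4, takes a point from camera to world coordinates); the wrist camera has in their place "tool_from_camera" (4x4, takes a point from camera to tool coordinates, whose origin is the TCP and whose axes are the flange's). Camera axes: x right, y down, z forward; pixel columns grow to the right and rows downward; lengths in m; the calibration is good to about 2 mm. A picture is of the moment at which its call begins: read the wrist's pose just before it. camera_params takes no time and is no camera call.
- ctrl.finish_job(): hands the job in; it is judged then, once.
The state is a dict: "t": time; "q": joint angles; "dq": joint speeds; "effort": joint torques, N m; "tool_pos": TCP position; "tool_rot": TCP orientation; "contact_force": force on the tool from outside, world axes, zero at the start; "wrist_torque": the same for the moment, N m; "opening": finger opening in m; "grip_force": force on a finger pad.
Only numpy, scipy, OpenCV 4.12 (cv2) and the standard library are available. Lean on these libraries where they do the work, as an engineer would, in place of code of your own. Each camera call takes 0.05 s, during which the arm holds its last target. There are 200 camera calls.

TASK

With your fingertips, push the white cover of the stopcock box along its rails, without lifting it, until it is fully aside over the closed deck and the two valve handles lie open to view. Then push the handle that ends in a round disc a quarter turn clockwise until it is fully shut, across its pipe. Push gently and do not grip anything; leave the cover open, the plain bar handle as it is, and the things round the box alone.

Things in the scene. Friction and masses are not known exactly. Their poses are not given: they have to be found in the camera images.
- stopcock_box: Grey plastic box fixed to the table, 252 (its x) x 262 (its y, -127 to 136) mm, rim 60 mm high. Origin on the table, z up. The cover slides open towards its +y. 9 mm guide rails stand on its two x edges (inner faces at x = +-120 mm); the -y end has no rail, only two pipe stubs below 34 mm height. Position and yaw vary.
- well (a point): Centre of the box's open well, at rim height (box x 0, y -60, z 60 mm). The well spans 224 mm in box x and 111 mm in y, its floor 8 mm above the table. In it two valve stems stand at box x = 45 and x = -48 mm, both at y = -30 mm; which valve stands where varies.
- deck (a point): Centre of the closed deck, at rim height (box x 0, y 62, z 60 mm), where the opened cover lies; a stop lip 9 mm tall ends it at box y = 128 mm.
- cover: White loose cover slab, 236 (x) x 124 (y) x 24 mm (28 at its ribs), 0.25 to 0.5 kg, on the rim (60 mm) with 2 mm play to the rails; origin at the centre of its underside, axes as the box. Its centre starts at box y -60 to -48 mm and is at +66 mm against the stop lip. Push its -y end face, near the middle, towards the box's +y; takes 1 to 5 N.
- disc_valve: Brass valve with the disc-ended handle, fixed in the well; origin on the well floor under the stem, axes as the box; pipe along its y.
- plain_valve: The same valve with the plain bar handle.
- disc_axis (a point): Point on the disc handle's turning axis (vertical), at the handle's mid height, 43 mm above the table.
- disc_end (a point): Centre of the round disc at the end of the disc handle: 26 mm in diameter, between 37 and 50 mm above the table, 45 mm from the turning axis. The arm between is a bar 12 mm wide, 8 mm thick.
- plain_end (a point): Point on the plain bar handle 45 mm from its turning axis; the bar is 12 mm wide, 8 mm thick, ends 58 mm from its axis, at the same height.
- disc_handle (a joint): Angle of the disc handle: 0 = open, handle points to the box's -y (along the pipe); grows clockwise seen from above; 1.571 = shut, against its stop, handle points to the box's -x. Starts at 0 to 0.3. Turning takes about 2 to 3 N at the disc, and it stays where it is left.
- plain_handle (a joint): Angle of the plain handle, same meaning; starts at 0 to 0.3 and is to stay there.
- espresso_cup: Small white cup with handle, 63x91x49 mm, left of the box; origin at its foot. Leave alone.
- salt_shaker: Glass salt shaker, 44 mm wide, 90 mm tall, left of the box; origin at its foot. Leave alone.
- spice_jar: Spice jar with red lid, 45 mm wide, 106 mm tall, left of the box; origin at its foot. Leave alone.
- keys: Bunch of keys lying in front of the box, 104x115x8 mm; origin at its underside. Leave alone.

How it is judged:
By the outcome, as a careful person would: the job done as asked, in the order asked, and still so for the second after the job is handed in, with the robot touching nothing.
It also fails if it takes over 51 s, if anything falls off the work surface, if the arm or the gripper's body presses on something with over 40 N, if the wrist force passes 120 N, or if a joint passes its speed limit or range.

## Working session

There is one attempt and no reset: what is moved stays moved. The work goes in short steps, Python scripts to look and compute and a shell command to move; the robot and the scene stay as the last step left them, time stands still between calls to the robot, and variables do not carry over. Pictures are saved under pics/ and viewed, at most 10 in all, crops included, and the job is handed in when it is done.

```bash
mkdir -p pics; ls; python3 - <<'E'
from station import ctrl, optics
import cv2, numpy as np
print(ctrl.get_obs())
for n in ("scene","top"):
    im,d=optics.get_image(n); cv2.imwrite(f"pics/{n}0.png",im[:,:,::-1]); np.savez(f"{n}0.npz",im=im,d=d)
    p=optics.camera_params(n); print(n,p)
print(optics.camera_params("wrist"))
E
```

```text
pics
{'t': 0.0, 'q': array([-1.22500332e+00,  5.33614691e-02,  1.61427568e+00, -1.01183469e-06,
        1.47600676e+00, -1.19012537e-01]), 'dq': array([ 0.00180438, -0.00061606, -0.00056503,  0.00087099,  0.00135256,
       -0.0006498 ]), 'effort': array([-2.74629499e-03, -3.93690312e+01, -3.70174670e+01, -2.04203338e-04,
        7.12171241e-03,  4.56945884e-06]), 'tool_pos': array([ 0.27993808, -0.55811171,  0.23007111]), 'tool_rot': array([-3.05515024e+00, -7.23090954e-01,  3.65906812e-04]), 'contact_force': array([ 0.65326655, -0.94027173,  0.72172974]), 'wrist_torque': array([0.00188259, 0.00036424, 0.01352855]), 'grip_force': 0.0, 'opening': 0.08514552437751513}
scene {'mtx': array([[458.4199006 ,   0.        , 309.85673409],
       [  0.        , 458.4199006 , 201.18101107],
       [  0.        ,   0.        ,   1.        ]]), 'extrinsics': array([[ 0.75260531, -0.2720627 ,  0.59963917, -0.10492386],
       [-0.65846753, -0.31427218,  0.68385196, -0.6629283 ],
       [ 0.0023993 , -0.90951354, -0.41566737,  0.48785934],
       [ 0.        ,  0.        ,  0.        ,  1.        
[... 256 characters left out ...]
0.99957908, -0.02633422,  0.01217233,  0.03700181],
       [-0.00801927, -0.15241842, -0.98828352,  1.16468881],
       [ 0.        ,  0.        ,  0.        ,  1.        ]])}
{'mtx': array([[337.33940865,   0.        , 315.44803162],
       [  0.        , 337.33940865, 201.06452465],
       [  0.        ,   0.        ,   1.        ]]), 'tool_from_camera': array([[-9.92558511e-05, -9.45165909e-01, -3.26590561e-01,
         8.40063847e-02],
       [ 9.99999995e-01, -1.02479778e-04, -7.33474357e-06,
        -4.61466058e-04],
       [-2.65363787e-05, -3.26590560e-01,  9.45165914e-01,
        -1.42403801e-01],
       [ 0.00000000e+00,  0.00000000e+00,  0.00000000e+00,
         1.00000000e+00]])}
```

View pics/top0.png

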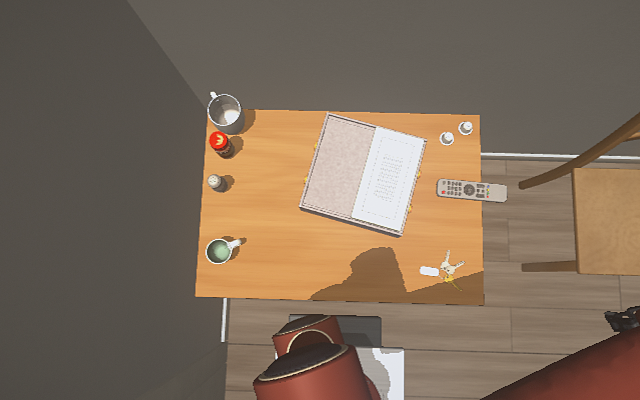

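View pics/scene0.png

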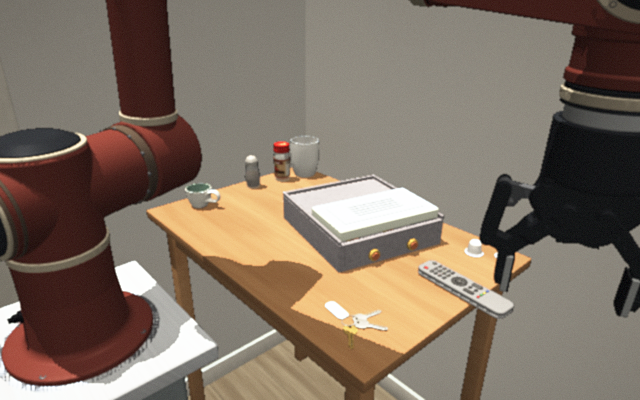

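The top view shows the white cover at about (390,180), the closed deck left of it at (340,165), and the box's outer corners near (300,207), (330,113), (427,140) and (402,236). The remote and egg cups are to the right, and the keys at (450,265). Next I measure the cover and box pose.

```bash
cat > h.py <<'E'
import numpy as np, cv2
from station import ctrl, optics
from scipy.spatial.transform import Rotation as R
def cam(n):
    p=optics.camera_params(n)
    if n!="wrist": return p["mtx"],p["extrinsics"]
    o=ctrl.get_obs(); T=np.eye(4); T[:3,:3]=R.from_rotvec(o["tool_rot"]).as_matrix(); T[:3,3]=o["tool_pos"]
    return p["mtx"],T@p["tool_from_camera"]
def plane(K,E,uv,z):
    uv=np.atleast_2d(uv).astype(float); r=np.c_[uv,np.ones(len(uv))]@np.linalg.inv(K).T@E[:3,:3].T
    return E[:3,3]+r*((z-E[2,3])/r[:,2])[:,None]
def cloud(K,E,d):
    v,u=np.mgrid[:400,:640]; P=np.c_[((u-K[0,2])/K[0,0]*d).ravel(),((v-K[1,2])/K[1,1]*d).ravel(),d.ravel()]
    return (P@E[:3,:3].T+E[:3,3]).reshape(400,640,3)
E
python3 - <<'E'
from h import *
z=np.load("top0.npz"); im,d=z["im"],z["d"]; K,E=cam("top"); P=cloud(K,E,d)
hsv=cv2.cvtColor(im,cv2.COLOR_RGB2HSV)
roi=np.zeros((400,640),np.uint8); roi[105:245,290:432]=1
m=((hsv[...,1]<22)&(hsv[...,2]>200)&(roi>0)).astype(np.uint8)
m=cv2.morphologyEx(m,cv2.MORPH_CLOSE,np.ones((5,5)))
c=max(cv2.findContours(m,0,2)[0],key=cv2.contourArea); r=cv2.minAreaRect(c); b=cv2.boxPoints(r)
print(r); print("cover z",np.median(P[m>0][:,2])); 
w=plane(K,E,b,.084); print(w.round(4), np.linalg.norm(np.diff(w,axis=0),axis=1))
rr=cv2.minAreaRect((w[:,:2]*1000).astype(np.float32)); print(rr)
# box rim by height
mb=((P[...,2]>.04)&(P[...,2]<.11)&(roi>0)&(d>0)).astype(np.uint8)
mb=cv2.morphologyEx(mb,cv2.MORPH_OPEN,np.ones((5,5)))
c=max(cv2.findContours(mb,0,2)[0],key=cv2.contourArea); b=cv2.boxPoints(cv2.minAreaRect(c)); print(b)
print(plane(K,E,b,.069).round(4)); print("deck z",np.median(P[160:170,330:345,2]))
rr=cv2.minAreaRect((plane(K,E,b,.069)[:,:2]*1000).astype(np.float32)); print(rr)
# scene cross-check of cover
z=np.load("scene0.npz"); im,d=z["im"],z["d"]; K,E=cam("scene"); P=cloud(K,E,d)
hsv=cv2.cvtColor(im,cv2.COLOR_RGB2HSV)
s=(P[...,2]>.078)&(P[...,2]<.1)&(d>0)&(hsv[...,1]<40)&(hsv[...,2]>180)
n=cv2.morphologyEx(s.astype(np.uint8),cv2.MORPH_OPEN,np.ones((3,3)))
c=max(cv2.findContours(n,0,2)[0],key=cv2.contourArea); k=np.zeros_like(n); cv2.drawContours(k,[c],-1,1,-1)
Q=P[(k>0)&s]; print("scene cover z",np.median(Q[:,2]),cv2.minAreaRect((Q[:,:2]*1000).astype(np.float32)))
E
```

```text
((385.9048767089844, 178.93829345703125), (57.29106521606445, 99.0224838256836), 14.534454345703125)
cover z 0.08356714857331793
[[ 0.4566 -0.0073  0.084 ]
 [ 0.6967 -0.0639  0.084 ]
 [ 0.6634 -0.2005  0.084 ]
 [ 0.4257 -0.1398  0.084 ]] [0.24673503 0.14055863 0.24530849]
((560.5263061523438, -103.9898681640625), (140.55433654785156, 246.7350311279297), 76.73133087158203)
[[298.03073 208.55386]
 [324.6846  110.82309]
 [428.16922 139.04617]
 [401.51535 236.77695]]
[[ 0.4826  0.1089  0.069 ]
 [ 0.7331  0.0507  0.069 ]
 [ 0.666  -0.209   0.069 ]
 [ 0.4205 -0.143   0.069 ]]
deck z 0.0586898318176825
((575.0753784179688, -47.02790832519531), (268.1576232910156, 257.1000061035156), 75.52788543701172)
scene cover z 0.08295784544827178 ((561.3397216796875, -106.07975769042969), (126.3366928100586, 236.83544921875), 75.18562316894531)
```

```bash
python3 -m handwheel '[{"tx":30,"ty":-15},{"tx":32,"ty":-17},{"tx":32,"ty":-17},{"tx":32,"ty":-17},{"tx":32,"ty":-17},{"tx":32,"ty":-17},{"tx":32,"ty":-17},{"tx":32,"ty":-17},{"tx":32,"ty":-17},{"tx":32,"ty":-17},{"tx":32,"ty":-17},{"tx":30,"ty":-15}]' 40 20
python3 -m handwheel '[{"roll":-0.106,"tz":8},{"roll":-0.106,"tz":8},{"roll":-0.106,"tz":8},{"roll":-0.106,"tz":8},{"roll":-0.106,"tz":8},{"roll":-0.106,"tz":8},{"roll":-0.106,"tz":8},{"roll":-0.106,"tz":8},{},{}]'
python3 - <<'E'
from h import *
o=ctrl.get_obs(); T=R.from_rotvec(o["tool_rot"]).as_matrix(); p=o["tool_pos"]
print(p,T.round(3),o["contact_force"],o["opening"])
im,d=optics.get_image("wrist"); cv2.imwrite("pics/w1.png",im[:,:,::-1]); np.savez("w1.npz",im=im,d=d)
O=np.array([.574,-.051]); a=np.deg2rad(-14.7); ex=np.array([np.cos(a),np.sin(a)]); ey=np.array([-ex[1],ex[0]])
print("box coords",(p[:2]-O)@ex,(p[:2]-O)@ey,"tool x yaw",np.rad2deg(np.arctan2(T[1,0],T[0,0])))
K,E=cam("wrist"); P=cloud(K,E,d); s=(d>0)&(P[...,2]>.079)&(P[...,2]<.1)&(im.min(2)>150)
Q=P[s]; print(len(Q),np.median(Q[:,2]),cv2.minAreaRect((Q[:,:2]*1000).astype(np.float32)))
E
```

```text
[ 0.27997073 -0.55816926  0.23020455] [[ 0.894  0.448 -0.001]
 [ 0.448 -0.894  0.002]
 [ 0.    -0.002 -1.   ]] [ 0.22576362 -0.14627258  1.08517079] 0.08518652721979572
box coords -0.15570680457490102 -0.5651807324345696 tool x yaw 26.631200805100388
0 nan ((0.0, 0.0), (0.0, 0.0), 0.0)$[0]: bad value
$[0]: bad value
  return _methods._mean(a, axis=axis, dtype=dtype,
  ret = ret.dtype.type(ret / rcount)
```

View pics/w1.png

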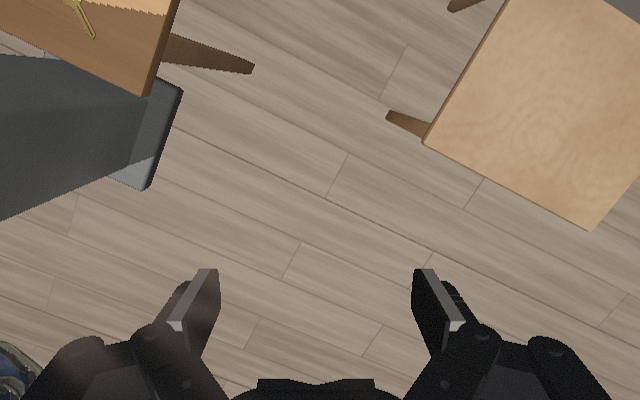

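The moves were refused, so the arm still hangs beside the table and this picture shows only floor and the open fingers. The rows probably need all four keys.

```bash
python3 -m handwheel '[{"tx":30,"ty":-15,"tz":0,"roll":0},{"tx":32,"ty":-17,"tz":0,"roll":0},{"tx":32,"ty":-17,"tz":0,"roll":0},{"tx":32,"ty":-17,"tz":0,"roll":0},{"tx":32,"ty":-17,"tz":0,"roll":0},{"tx":32,"ty":-17,"tz":0,"roll":0},{"tx":32,"ty":-17,"tz":0,"roll":0},{"tx":32,"ty":-17,"tz":0,"roll":0},{"tx":32,"ty":-17,"tz":0,"roll":0},{"tx":32,"ty":-17,"tz":0,"roll":0},{"tx":32,"ty":-17,"tz":0,"roll":0},{"tx":30,"ty":-15,"tz":0,"roll":0}]' 40 20
```

```text
t: 1.15
tool_pos: [0.5308, -0.2075, 0.231]
tool_rot: [-3.057, -0.724, 0.0]
contact_force: [0.2, 0.0, -0.4]
opening: 0.0396
grip_force: 0.0
```

```bash

python3 -m handwheel '[{"tx":0,"ty":0,"roll":-0.106,"tz":8},{"tx":0,"ty":0,"roll":-0.106,"tz":8},{"tx":0,"ty":0,"roll":-0.106,"tz":8},{"tx":0,"ty":0,"roll":-0.106,"tz":8},{"tx":0,"ty":0,"roll":-0.106,"tz":8},{"tx":0,"ty":0,"roll":-0.106,"tz":8},{"tx":0,"ty":0,"roll":-0.106,"tz":8},{"tx":0,"ty":0,"roll":-0.106,"tz":8},{"tx":0,"ty":0,"tz":0,"roll":0},{"tx":0,"ty":0,"tz":0,"roll":0}]'
cat >> h.py <<'E'
O=np.array([.574,-.051]); a=np.deg2rad(-14.7); ex=np.array([np.cos(a),np.sin(a)]); ey=np.array([-ex[1],ex[0]])
def tobox(p): p=np.asarray(p)[...,:2]-O; return np.stack([p@ex,p@ey],-1)
def rep():
    o=ctrl.get_obs(); T=R.from_rotvec(o["tool_rot"]).as_matrix(); p=o["tool_pos"]
    print("t",round(o["t"],2),"p",p.round(4),"box",tobox(p).round(4),"yaw",np.rad2deg(np.arctan2(T[1,0],T[0,0])).round(2),"F",o["contact_force"].round(2),"zax",T[:,2].round(3))
E
python3 - <<'E'
from h import *
rep(); K,E=cam("wrist")
im,d=optics.get_image("wrist"); cv2.imwrite("pics/w2.png",im[:,:,::-1]); np.savez("w2.npz",im=im,d=d)
P=cloud(K,E,d); s=(d>0)&(P[...,2]>.079)&(P[...,2]<.1)&(im.min(2)>150)
Q=P[s]; print(len(Q),np.median(Q[:,2]),cv2.minAreaRect((Q[:,:2]*1000).astype(np.float32)),np.percentile(tobox(Q),[1,99],axis=0))
E
```

```text
t: 1.98
tool_pos: [0.5297, -0.2093, 0.1665]
tool_rot: [-2.49, -1.913, 0.001]
contact_force: [-0.0, -0.3, 0.2]
opening: 0.04
grip_force: 0.0
t 1.98 p [ 0.5297 -0.2093  0.1665] box [-0.0027 -0.1644] yaw 75.06 F [-0.01 -0.27  0.2 ] zax [-0.001  0.001 -1.   ]
52729 0.08503858516862567 ((556.7755126953125, -124.51605987548828), (85.31564331054688, 235.75892639160156), 75.04322814941406) [[-0.11177543 -0.11525532]
 [ 0.11585662 -0.0340433 ]]
```

View pics/w2.png

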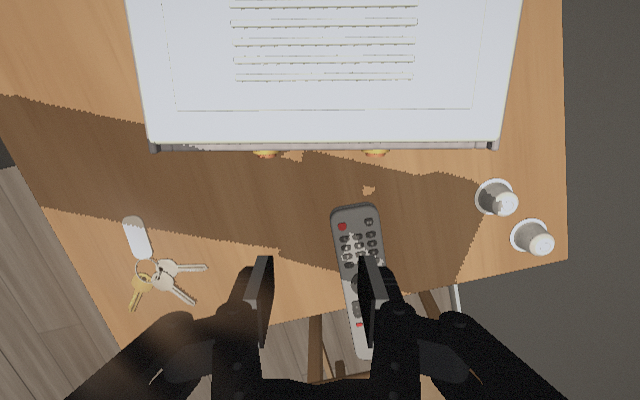

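The cover's near edge is horizontal in the image (row 140, columns 150–495), and the fingers are aligned and centred behind it. Next I descend and approach.

```bash

python3 -m handwheel '[{"tx":0,"ty":0,"tz":14,"roll":0},{"tx":0,"ty":0,"tz":14,"roll":0},{"tx":0,"ty":0,"tz":14,"roll":0},{"tx":0,"ty":0,"tz":14,"roll":0},{"tx":0,"ty":0,"tz":14,"roll":0},{"tx":0,"ty":0,"tz":14,"roll":0},{"tx":0,"ty":0,"tz":14,"roll":0},{"tx":8,"ty":0,"tz":1,"roll":0},{"tx":8,"ty":0,"tz":0,"roll":0},{"tx":8,"ty":0,"tz":0,"roll":0},{"tx":0,"ty":0,"tz":0,"roll":0},{"tx":0,"ty":0,"tz":0,"roll":0}]'
python3 -c "from h import *;rep()"
python3 -m handwheel '[{"tx":5,"ty":0,"tz":0,"roll":0},{"tx":5,"ty":0,"tz":0,"roll":0},{"tx":5,"ty":0,"tz":0,"roll":0},{"tx":5,"ty":0,"tz":0,"roll":0},{"tx":5,"ty":0,"tz":0,"roll":0},{"tx":5,"ty":0,"tz":0,"roll":0},{"tx":5,"ty":0,"tz":0,"roll":0},{"tx":5,"ty":0,"tz":0,"roll":0}]'
python3 -c "from h import *;rep()"
```

```text
t: 3.03
tool_pos: [0.5372, -0.186, 0.0694]
tool_rot: [2.486, 1.918, 0.001]
contact_force: [1.4, -0.4, -0.7]
opening: 0.0399
grip_force: 0.0
t 3.03 p [ 0.5372 -0.186   0.0694] box [-0.0013 -0.1399] yaw 75.3 F [ 1.42 -0.42 -0.73] zax [ 0.002 -0.001 -1.   ]
t: 3.7
tool_pos: [0.547, -0.1478, 0.0689]
tool_rot: [2.488, 1.916, -0.0]
contact_force: [-0.2, -4.9, 3.2]
opening: 0.0399
grip_force: 2.6
t 3.7 p [ 0.547  -0.1478  0.0689] box [-0.0016 -0.1005] yaw 75.22 F [-0.16 -4.9   3.21] zax [ 0.001 -0.001 -1.   ]
```

```bash

python3 -m handwheel '[{"tx":6,"ty":0,"tz":0,"roll":0},{"tx":6,"ty":0,"tz":0,"roll":0},{"tx":6,"ty":0,"tz":0,"roll":0},{"tx":6,"ty":0,"tz":0,"roll":0},{"tx":6,"ty":0,"tz":0,"roll":0},{"tx":6,"ty":0,"tz":0,"roll":0},{"tx":6,"ty":0,"tz":0,"roll":0},{"tx":6,"ty":0,"tz":0,"roll":0},{"tx":6,"ty":0,"tz":0,"roll":0},{"tx":6,"ty":0,"tz":0,"roll":0},{"tx":6,"ty":0,"tz":0,"roll":0},{"tx":6,"ty":0,"tz":0,"roll":0}]'
python3 - <<'E'
from h import *
rep(); K,E=cam("wrist")
im,d=optics.get_image("wrist"); cv2.imwrite("pics/w3.png",im[:,:,::-1]); np.savez("w3.npz",im=im,d=d)
P=cloud(K,E,d); s=(d>0)&(P[...,2]>.079)&(P[...,2]<.1)&(im.min(2)>150)
Q=P[s]; print(len(Q),np.median(Q[:,2]),np.percentile(tobox(Q),[1,99],axis=0))
E
```

```text
t: 4.7
tool_pos: [0.5653, -0.0781, 0.0689]
tool_rot: [2.488, 1.916, -0.001]
contact_force: [-2.0, -5.7, 3.6]
opening: 0.0398
grip_force: 2.8
t 4.7 p [ 0.5653 -0.0781  0.0689] box [-0.0016 -0.0284] yaw 75.22 F [-2.02 -5.72  3.61] zax [ 0.001 -0.001 -1.   ]
144422 0.08519697410551288 [[-0.11044642 -0.00928568]
 [ 0.114044    0.08170029]]
```

View pics/w3.png

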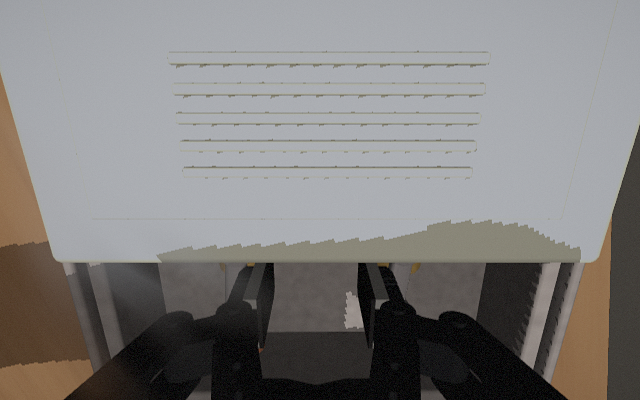

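The cover slides squarely, its rear edge level at row 262. About 20 mm remain to the stop lip.

```bash

python3 -m handwheel '[{"tx":3,"ty":0,"tz":0,"roll":0},{"tx":3,"ty":0,"tz":0,"roll":0},{"tx":3,"ty":0,"tz":0,"roll":0},{"tx":3,"ty":0,"tz":0,"roll":0},{"tx":3,"ty":0,"tz":0,"roll":0}]'
python3 -m handwheel '[{"tx":1,"ty":0,"tz":0,"roll":0},{"tx":1,"ty":0,"tz":0,"roll":0},{"tx":1,"ty":0,"tz":0,"roll":0}]'
python3 -c "from h import *;rep()"
```

```text
t: 5.17
tool_pos: [0.5689, -0.064, 0.0688]
tool_rot: [2.488, 1.916, -0.001]
contact_force: [-1.6, -5.3, 4.5]
opening: 0.0399
grip_force: 2.8
t: 5.42
tool_pos: [0.5697, -0.0612, 0.0688]
tool_rot: [2.488, 1.917, -0.001]
contact_force: [-1.3, -6.6, 3.1]
opening: 0.04
grip_force: 2.9
t 5.42 p [ 0.5697 -0.0612  0.0688] box [-0.0016 -0.0109] yaw 75.22 F [-1.28 -6.6   3.15] zax [ 0.    -0.001 -1.   ]
```

```bash

for i in 1 2; do python3 -m handwheel '[{"tx":1,"ty":0,"tz":0,"roll":0},{"tx":1,"ty":0,"tz":0,"roll":0},{"tx":1,"ty":0,"tz":0,"roll":0}]' | grep -E "pos|cont"; done
python3 -c "from h import *;rep()"
```

```text
tool_pos: [0.5705, -0.0583, 0.0688]
contact_force: [-2.4, -5.6, 4.0]
tool_pos: [0.5714, -0.0567, 0.0688]
contact_force: [-0.2, -11.7, 2.9]
t 5.92 p [ 0.5714 -0.0567  0.0688] box [-0.001  -0.0062] yaw 75.27 F [ -0.15 -11.67   2.92] zax [ 0.001 -0.004 -1.   ]
```

```bash

python3 -m handwheel '[{"tx":-6,"ty":0,"tz":0,"roll":0},{"tx":-14,"ty":0,"tz":0,"roll":0},{"tx":-20,"ty":0,"tz":-20,"roll":0},{"tx":-20,"ty":0,"tz":-25,"roll":0},{"tx":-20,"ty":0,"tz":-25,"roll":0},{"tx":-20,"ty":0,"tz":-25,"roll":0},{"tx":-20,"ty":0,"tz":-25,"roll":0},{"tx":-20,"ty":0,"tz":-10,"roll":0},{"tx":-20,"ty":0,"tz":0,"roll":0},{"tx":-10,"ty":0,"tz":0,"roll":0},{"tx":0,"ty":0,"tz":0,"roll":0},{"tx":0,"ty":0,"tz":0,"roll":0}]' 0
python3 - <<'E'
from h import *
rep(); K,E=cam("wrist")
im,d=optics.get_image("wrist"); cv2.imwrite("pics/w4.png",im[:,:,::-1]); np.savez("w4.npz",im=im,d=d,E=E)
P=cloud(K,E,d); s=(d>0)&(P[...,2]>.079)&(P[...,2]<.1)&(im.min(2)>150)
Q=P[s]; print(len(Q),np.median(Q[:,2]),np.percentile(tobox(Q),[1,99],axis=0))
E
```

```text
t: 6.92
tool_pos: [0.5269, -0.2188, 0.1969]
tool_rot: [-2.487, -1.914, -0.0]
contact_force: [-0.4, 0.1, 0.0]
opening: -0.0002
grip_force: 0.0
t 6.92 p [ 0.5269 -0.2188  0.1969] box [-0.003  -0.1742] yaw 75.16 F [-0.41  0.09  0.03] zax [-0.002  0.002 -1.   ]
  return _methods._mean(a, axis=axis, dtype=dtype,
  ret = ret.dtype.type(ret / rcount)
Traceback (most recent call last):
IndexError: index -1 is out of bounds for axis 0 with size 0
```

View pics/w4.png

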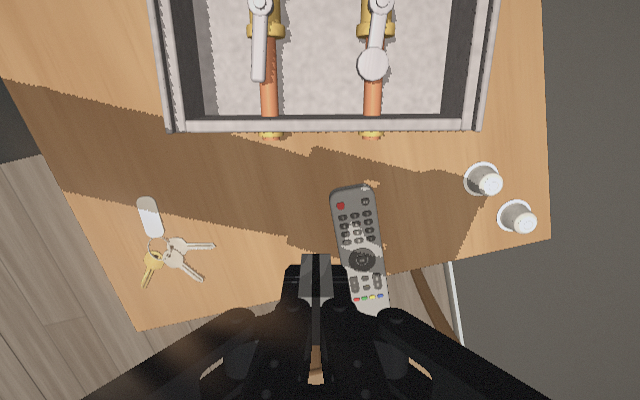

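The well is open. The plain bar valve is at left (stem (260,3), tip (258,80)), and the disc handle is at right with its disc centred at (373,65) and stem at (380,3). I now measure the disc and stem from two views.

```bash
python3 - <<'E'
from h import *
K=optics.camera_params("wrist")["mtx"]; z=np.load("w4.npz"); im,d,E=z["im"],z["d"],z["E"]; P=cloud(K,E,d); B=np.dstack([tobox(P),P[...,2]])
g=cv2.cvtColor(im,cv2.COLOR_RGB2GRAY)
c=cv2.HoughCircles(cv2.medianBlur(g[30:100,335:415],3),cv2.HOUGH_GRADIENT,1,30,param1=120,param2=12,minRadius=11,maxRadius=22)
print("hough",c)
m=((B[...,2]>.044)&(B[...,2]<.056)).astype(np.uint8); m[130:]=0; m[:,:230]=0; m[:,450:]=0
n,l,st,ce=cv2.connectedComponentsWithStats(m)
for i in range(1,n):
    if st[i,4]>100:
        q=B[l==i]; print(st[i],"med z",np.median(q[:,2]),"range",np.percentile(q,[1,99],axis=0).round(4).tolist())
        lo=q[q[:,1]<q[:,1].min()+.024]; print("  low end centre",((lo.min(0)+lo.max(0))/2).round(4),lo.mean(0).round(4))
r=(B[...,2]>.052)&(B[...,2]<.066); r[170:]=False; q=B[r]; print("rim xmin/max,ymin",np.percentile(q,[.5,99.5],axis=0).round(4))
if c is not None:
    for k in c[0]: print("disc at plane .05",tobox(plane(K,E,[k[0]+335,k[1]+30],.05)))
# top view
Kt,Et=cam("top"); im,d=optics.get_image("top"); np.savez("top1.npz",im=im,d=d)
cv2.imwrite("pics/top1.png",cv2.resize(im[100:250,280:450,::-1],None,fx=4.5,fy=3.9,interpolation=2))
P=cloud(Kt,Et,d); s=(d>0)&(P[...,2]>.079)&(P[...,2]<.095); s[:100]=0; s[250:]=0; s[:,:280]=0; s[:,440:]=0
Q=P[s]; print("cover",np.median(Q[:,2]),np.percentile(tobox(Q),[2,98],axis=0))
E
```

```text
hough [[[38.5 35.5 18. ]]]
[ 247    0   27   83 1342] med z 0.04684010148884796 range [[-0.0558, -0.0867, 0.0442], [-0.0373, -0.0291, 0.0516]]
  low end centre [-0.0498 -0.0755  0.0466] [-0.05   -0.0753  0.0465]
[ 356    0   39   82 1714] med z 0.04890425542387061 range [[0.0304, -0.0855, 0.0447], [0.0546, -0.0295, 0.0517]]
  low end centre [ 0.0419 -0.075   0.0482] [ 0.0418 -0.0745  0.0498]
[230 117 220   3 299] med z 0.05071417710473508 range [[-0.0727, -0.1167, 0.0441], [0.1066, -0.1157, 0.0558]]
  low end centre [ 0.0169 -0.1162  0.05  ] [ 0.0195 -0.1162  0.0502]
rim xmin/max,ymin [[-0.1185 -0.1263  0.0522]
 [ 0.1228 -0.0317  0.0657]]
disc at plane .05 [[ 0.04270767 -0.07533801]]
cover 0.08372403923792704 [[-0.10822483  0.0053879 ]
 [ 0.11628653  0.12310259]]
```

View pics/top1.png

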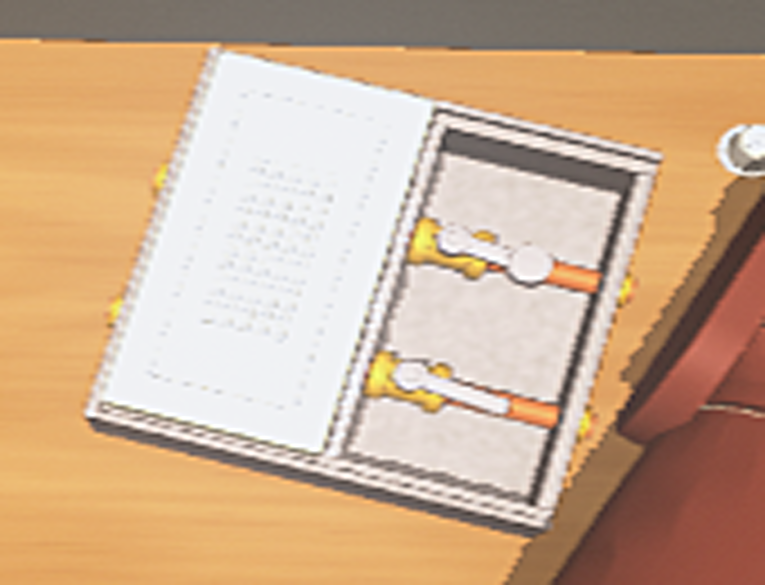

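The top view confirms the cover lies over the deck and both handles are exposed. The disc sits at box (0.043, −0.075) with its top about 0.050 high, so θ0 ≈ 0.1. I position the tool to the +x side of the disc.

```bash

python3 -m handwheel '[{"tx":10,"ty":8,"tz":0,"roll":0.03},{"tx":15,"ty":12,"tz":0,"roll":0.03},{"tx":15,"ty":12,"tz":0,"roll":0.03},{"tx":15,"ty":12,"tz":0,"roll":0.03},{"tx":15,"ty":12,"tz":10,"roll":0},{"tx":15,"ty":14,"tz":20,"roll":0},{"tx":10,"ty":7,"tz":20,"roll":0},{"tx":3,"ty":4,"tz":20,"roll":0},{"tx":0,"ty":0,"tz":15,"roll":0},{"tx":0,"ty":0,"tz":0,"roll":0},{"tx":0,"ty":0,"tz":0,"roll":0}]'
python3 -c "from h import *;rep()"
```

```text
t: 7.93
tool_pos: [0.6353, -0.153, 0.1118]
tool_rot: [-2.596, -1.764, 0.003]
contact_force: [1.0, -0.0, 1.1]
opening: 0.0004
grip_force: 0.0
t 7.93 p [ 0.6353 -0.153   0.1118] box [ 0.0852 -0.0831] yaw 68.38 F [ 0.97 -0.02  1.08] zax [-0.003  0.001 -1.   ]
```

```bash

python3 -m handwheel '[{"tx":3,"ty":-4,"tz":6,"roll":0},{"tx":3,"ty":-3,"tz":10,"roll":0},{"tx":0,"ty":0,"tz":10,"roll":0},{"tx":0,"ty":0,"tz":10,"roll":0},{"tx":0,"ty":0,"tz":10,"roll":0},{"tx":0,"ty":0,"tz":10,"roll":0},{"tx":0,"ty":0,"tz":10,"roll":0},{"tx":0,"ty":0,"tz":5,"roll":0},{"tx":0,"ty":0,"tz":0,"roll":0},{"tx":0,"ty":0,"tz":0,"roll":0}]'
python3 -c "from h import *;rep()"
python3 - <<'E'
from h import *
im,d=optics.get_image("wrist"); cv2.imwrite("pics/w5.png",im[:,:,::-1])
E
```

```text
t: 8.77
tool_pos: [0.632, -0.1457, 0.0417]
tool_rot: [-2.599, -1.764, 0.001]
contact_force: [-0.2, 0.6, 0.8]
opening: -0.0002
grip_force: 0.0
t 8.77 p [ 0.632  -0.1457  0.0417] box [ 0.0801 -0.0768] yaw 68.34 F [-0.15  0.63  0.78] zax [-0.001  0.    -1.   ]
```

View pics/w5.png

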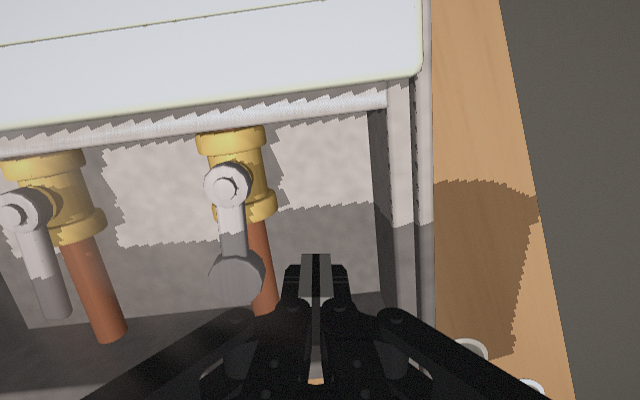

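The fingertip stands right of the disc (disc at (235,275), finger at about (315,270)) with a clear gap. Next I close the gap.

```bash

python3 -m handwheel '[{"tx":0,"ty":-3,"tz":0,"roll":0},{"tx":0,"ty":-3,"tz":0,"roll":0},{"tx":0,"ty":-3,"tz":0,"roll":0}]' | grep -E "pos|cont"
for i in 1 2; do python3 -m handwheel '[{"tx":0,"ty":-2,"tz":0,"roll":0},{"tx":0,"ty":-1,"tz":0,"roll":0}]' | grep -E "pos|cont"; done
python3 -c "from h import *;rep()"
```

```text
tool_pos: [0.6239, -0.1424, 0.043]
contact_force: [-0.1, 0.4, 1.5]
tool_pos: [0.6207, -0.141, 0.0426]
contact_force: [-0.5, 0.1, -0.1]
tool_pos: [0.6187, -0.1405, 0.0427]
contact_force: [2.9, -1.3, -0.6]
t 9.4 p [ 0.6187 -0.1405  0.0427] box [ 0.0659 -0.0752] yaw 68.34 F [ 2.89 -1.34 -0.62] zax [ 0.002 -0.001 -1.   ]
```

```bash

python3 -m handwheel '[{"tx":-2.2,"ty":-4.3,"tz":0.5,"roll":0.1},{"tx":-2.2,"ty":-4.3,"tz":0.5,"roll":0.1},{"tx":-2.2,"ty":-4.3,"tz":0.5,"roll":0.1},{"tx":-2.2,"ty":-4.3,"tz":0,"roll":0.1},{"tx":-2.2,"ty":-4.3,"tz":0,"roll":0.1},{"tx":-2.2,"ty":-4.3,"tz":0,"roll":0.1}]' >/dev/null
python3 -c "from h import *;rep()"
python3 -m handwheel '[{"tx":-2.2,"ty":-4.3,"tz":0,"roll":0.1},{"tx":-2.2,"ty":-4.3,"tz":0,"roll":0.1},{"tx":-2.2,"ty":-4.3,"tz":0,"roll":0.1},{"tx":-2.2,"ty":-4.3,"tz":0,"roll":0.1}]' >/dev/null
python3 - <<'E'
from h import *
rep(); im,d=optics.get_image("wrist"); cv2.imwrite("pics/w6.png",im[:,:,::-1])
E
```

```text
t 9.9 p [ 0.5913 -0.1367  0.0424] box [ 0.0385 -0.0786] yaw 33.67 F [ 1.82 -2.35  2.03] zax [ 0.004 -0.002 -1.   ]
t 10.23 p [ 0.5755 -0.1252  0.0423] box [ 0.0203 -0.0714] yaw 10.76 F [-0.27 -3.66  3.34] zax [ 0.002 -0.003 -1.   ]
```

View pics/w6.png

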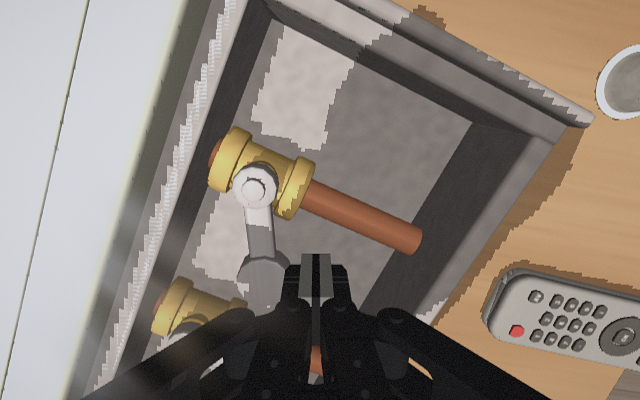

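The finger follows the disc, with the handle now about 65° round and the plain handle untouched. I continue to the stop with force checks.

```bash

python3 -m handwheel '[{"tx":-2.2,"ty":-4.3,"tz":0,"roll":0.1},{"tx":-2.2,"ty":-4.3,"tz":0,"roll":0.1},{"tx":-2.2,"ty":-4.3,"tz":0,"roll":0.1}]' >/dev/null
python3 -c "from h import *;rep()"
for i in 1 2; do python3 -m handwheel '[{"tx":-1,"ty":-2,"tz":0,"roll":0.05}]' >/dev/null
python3 -c "from h import *;rep()"; done
```

```text
t 10.53 p [ 0.5673 -0.1129  0.0419] box [ 0.0092 -0.0615] yaw -6.3 F [-1.58 -2.9   4.73] zax [ 0.001 -0.002 -1.   ]
t 10.62 p [ 0.5663 -0.1104  0.0419] box [ 0.0076 -0.0594] yaw -9.11 F [-3.3  -2.18  4.7 ] zax [ 0.    -0.002 -1.   ]
t 10.7 p [ 0.5656 -0.1083  0.0419] box [ 0.0064 -0.0576] yaw -11.87 F [-2.31 -2.33  5.53] zax [-0.    -0.002 -1.   ]
```

```bash

for i in 1 2 3 4; do python3 -m handwheel '[{"tx":0,"ty":-1.5,"tz":0,"roll":0.02}]' >/dev/null
python3 -c "from h import *;rep()"; done
```

```text
t 10.78 p [ 0.5656 -0.1067  0.0417] box [ 0.006  -0.0561] yaw -12.99 F [-2.18 -2.92  4.33] zax [-0.001 -0.001 -1.   ]
t 10.87 p [ 0.5659 -0.1052  0.0413] box [ 0.0059 -0.0545] yaw -14.13 F [-3.22 -2.49  4.33] zax [-0.001 -0.001 -1.   ]
t 10.95 p [ 0.5659 -0.1043  0.0411] box [ 0.0057 -0.0536] yaw -15.27 F [-6.39 -8.09  6.89] zax [-0.002 -0.003 -1.   ]
t 11.03 p [ 0.5659 -0.104   0.0411] box [ 0.0056 -0.0533] yaw -16.39 F [ -8.85 -12.05   6.67] zax [-0.004 -0.005 -1.   ]
```

Force rose sharply, so the handle is at its stop. I back off, rise clear and look.

```bash

python3 -m handwheel '[{"tx":0,"ty":5,"tz":0,"roll":0},{"tx":0,"ty":9,"tz":0,"roll":0},{"tx":0,"ty":4,"tz":-10,"roll":0},{"tx":0,"ty":0,"tz":-25,"roll":0},{"tx":0,"ty":0,"tz":-30,"roll":0},{"tx":-10,"ty":10,"tz":-30,"roll":0},{"tx":-20,"ty":20,"tz":-30,"roll":0},{"tx":-20,"ty":30,"tz":-20,"roll":0},{"tx":-10,"ty":30,"tz":0,"roll":0},{"tx":0,"ty":20,"tz":0,"roll":0},{"tx":0,"ty":0,"tz":0,"roll":0},{"tx":0,"ty":0,"tz":0,"roll":0}]' 
python3 - <<'E'
from h import *
rep(); K,E=cam("wrist"); im,d=optics.get_image("wrist"); P=cloud(K,E,d); B=np.dstack([tobox(P),P[...,2]])
m=((d>0)&(B[...,2]>.044)&(B[...,2]<.056)&(abs(B[...,0])<.09)&(B[...,1]>-.1)&(B[...,1]<0)).astype(np.uint8)
n,l,st,ce=cv2.connectedComponentsWithStats(m)
for i in range(1,n):
    if st[i,4]>100: q=B[l==i]; print(st[i],np.percentile(q,[1,99],axis=0).round(4).tolist())
it,_=optics.get_image("top")
cv2.imwrite("pics/end.png",np.hstack([cv2.resize(im[:,:,::-1],(480,300)),cv2.resize(it[100:250,290:450,::-1],(320,300))]))
E
```

```text
t: 12.03
tool_pos: [0.473, -0.208, 0.1863]
tool_rot: [-3.108, 0.453, -0.002]
contact_force: [0.1, 0.2, -0.8]
opening: 0.0004
grip_force: 0.0
t 12.03 p [ 0.473  -0.208   0.1863] box [-0.0579 -0.1775] yaw -16.57 F [ 0.15  0.22 -0.76] zax [ 0.001  0.001 -1.   ]
[  65    0   65  230 2136] [[-0.0872, -0.0056, 0.0441], [0.0884, -0.0032, 0.0559]]
[ 108   50   43   89 1931] [[-0.0097, -0.0418, 0.0444], [0.0546, -0.019, 0.0517]]
[ 134  168   80   22 1135] [[-0.0556, -0.0868, 0.0443], [-0.0374, -0.0219, 0.0519]]
```

View pics/end.png

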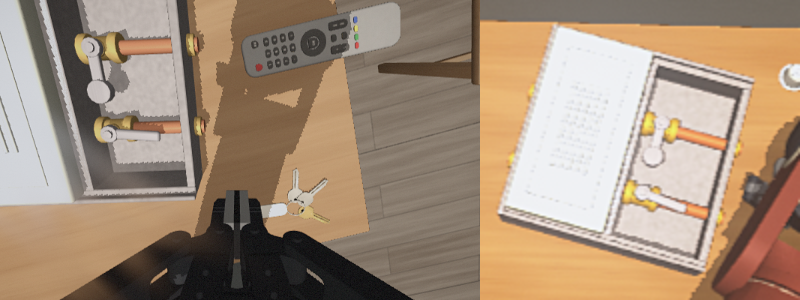

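Disc handle lies across its pipe, plain bar along its own, and the cover is on the deck. One precise check of the handle angle before handing in.

```bash
python3 - <<'E'
from h import *
K,E=cam("wrist"); im,d=optics.get_image("wrist"); P=cloud(K,E,d); B=np.dstack([tobox(P),P[...,2]])
q=B[(d>0)&(B[...,2]>.044)&(B[...,2]<.06)&(B[...,1]>-.06)&(B[...,1]<-.01)&(B[...,0]>-.02)&(B[...,0]<.07)]
for lo in np.arange(-.012,.06,.006):
    s=q[(q[:,0]>=lo)&(q[:,0]<lo+.006)]
    if len(s)>10: a,b=np.percentile(s[:,1],[3,97]); print(round(lo+.003,3),len(s),a.round(4),b.round(4),((a+b)/2).round(4),np.median(s[:,2]).round(4))
# box-x direction from the divider/rim edge near y=0 and front rim
f=B[(d>0)&(B[...,2]>.055)&(B[...,2]<.066)&(B[...,1]<-.10)&(abs(B[...,0])<.09)]
xs=[];ys=[]
for lo in np.arange(-.08,.08,.01):
    s=f[(f[:,0]>=lo)&(f[:,0]<lo+.01)]
    if len(s)>10: xs.append(lo+.005); ys.append(np.median(s[:,1]))
print("front rim slope rad",np.polyfit(xs,ys,1))
E
```

```text
-0.009 117 -0.0385 -0.0217 -0.0301 0.0496
-0.003 231 -0.0416 -0.0187 -0.0302 0.0498
0.003 258 -0.0423 -0.0184 -0.0304 0.0498
0.009 218 -0.0409 -0.02 -0.0304 0.0497
0.015 132 -0.0361 -0.0246 -0.0303 0.0472
0.021 121 -0.0354 -0.0245 -0.0299 0.0468
0.027 125 -0.0354 -0.0246 -0.03 0.0467
0.033 130 -0.0354 -0.0245 -0.0299 0.0469
0.039 156 -0.0373 -0.0232 -0.0303 0.0476
0.045 222 -0.0388 -0.0207 -0.0298 0.0488
0.051 196 -0.0383 -0.0215 -0.0299 0.0481
0.057 35 -0.0348 -0.025 -0.0299 0.0476
front rim slope rad [ 0.00450356 -0.12167332]
```

```bash
python3 -c "
from station import ctrl
print(ctrl.finish_job())"
```

```text
the job is handed in; nothing more can be done
None
```

The job is handed in after about 12 s of robot time: the cover is fully open against its stop lip, the disc handle is shut across its pipe (measured within about 1° of a quarter turn), and the plain handle measured where it was before.

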